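# Stand a sample board before the curing lamp and hold the run paddle level

### The job

Take the oblong wooden sample board that lies flat on the two drying laths and stand it upright on one of its short ends on the rubber pad of the curing lamp, its whole foot on the pad and a wide face turned squarely to the lamp's window, and let go of it. Then press the spring-loaded hold-to-run paddle down with the fingers until it is level and keep it there, never letting it go all the way down to its stop, which trips the lamp: the program finishes while the fingers are still holding the paddle level and the board stands by itself. Leave everything else on the bench where it is.

Things in the scene. Friction and masses are not known exactly. Their poses are not given: they have to be found in the camera images.
- board: the sample board: plain wood, 100 mm long (its x), 55 mm wide (y), 18 mm thick (z), 60 to 98 g. Origin at the centre of its underside as it lies at the start, 25 mm above the table on the laths, its length along theirs. Both long sides overhang the laths by about 9 mm, so fingers can take it across its width. Either short end may become the foot
- board_center (a point): the middle of the sample board
- laths: two parallel wooden laths, each 110 mm long (x), 10 mm wide, 25 mm tall, their centre lines 26 mm apart, fixed to the bench (36 mm wide over both); origin on the table at their middle
- lamp: the curing lamp, fixed: aluminium base plate 170 (x) by 150 (y) by 8 mm; on its +x part a grey lamp head 50 mm deep, 120 mm wide, 93 mm high (fins to 103 mm); its dark window looks along the lamp's -x (roughly at the robot); before it on the plate a black rubber pad 60 (x) by 100 (y) by 3 mm. Origin on the table under the plate's middle, z up. Window 64 mm in +x from the pad's middle
- pad (a point): centre of the top of the lamp's rubber pad, 11 mm above the table; axes as the lamp's
- control: the hold-to-run control, fixed: a grey box 150 (x) by 70 (y) by 30 mm high that carries the paddle between two cheeks near its +x end (cheek tops 88 mm above the table). Origin on the table under its middle. The paddle's hinge axis is parallel to y, 50 mm in +x of the origin, 75 mm above the table
- paddle (a joint): angle of the sprung paddle, rad: 0 at rest, its free end 0.22 above level; 0.22 level; 0.44 at the lower stop; springs back when let go. A steel plate 115 mm long, 40 wide, 8 thick from the hinge towards the control's -x, with a rubber cap (40 long, 50 wide, 14 mm thick) at the free end. Pressed at the cap's middle: about 2 N to start, 6 N level, 10 N at the stop
- paddle_grip (a point): point to press: the middle of the top of the paddle's rubber cap, 95 mm from the hinge; 102 mm above the table at rest, 82 mm when the paddle is level, 61 mm at the stop
- cup_a: bystander: solid turned wooden beaker, 72 mm across, 82 mm tall, standing; origin at the centre of its underside
- cup_b: bystander: solid turned wooden beaker, 72 mm across, 82 mm tall, standing; origin at the centre of its underside
- cup_c: bystander: solid turned wooden beaker, 72 mm across, 82 mm tall, standing; origin at the centre of its underside
- jar: bystander: closed glass jar, 70 mm across, 90 mm tall, standing; origin at the centre of its underside
- tile: bystander: square pale wooden tile 70 x 70 x 8 mm lying flat on the table; origin at the centre of its underside
- brush: bystander: paint brush lying on the table
Things that resemble listed ones, but are neither listed nor needed, are in the scene too. What is shaped like the control but yellow is not meant.

How it is judged:
On the way, in this order (a step that is already met when the one before it is completed fails the run):
1. the board stands by itself on the pad, a wide face to the window, let go (angle between the x axis of board and the z axis of lamp, either way round below 0.1 rad and angle between the z axis of board and the x axis of lamp, either way round below 0.25 rad and x of board_center in the frame of pad between -0.024 and 0.024 m and y of board_center in the frame of pad between -0.026 and 0.026 m and z of board_center in the frame of pad between 0.045 and 0.054 m and contact force between each of the arm, the fingers and board below 0.3 N and linear speed of board below 0.02 m/s), for 0.3 s.
2. then the fingers hold the paddle level, the board still standing (all of step 1 and value of joint paddle between 0.13 and 0.31 rad and contact force between the fingers and paddle above 2 N), for 0.5 s.
At the end, for the whole second after the job is handed in: The board stands untouched on a short end on the pad (upright within 0.1 rad, wide face square to the window within 0.25 rad, its middle within 24 mm (lamp x) and 26 mm (lamp y) of the pad's centre), at rest; the paddle is held by the fingers (over 2 N) at 0.13 to 0.31 rad, level being 0.22 (all of step 2); the arm keeps its last pose, push and grip.
It fails at once if the paddle is pressed down to its stop (over 0.41 rad) (value of joint paddle above 0.41 rad).
It fails at once if a bystander is moved by more than 30 mm (distance of any of cup_a, cup_b, cup_c, jar, tile, brush from where it was at the start of the episode above 0.03 m).
It also fails if it takes over 64 s, if anything falls off the work surface, if the arm or the gripper's body presses on something with over 40 N, if the wrist force passes 120 N, or if a joint passes its speed limit or range.

### The arm

A 7-joint arm with a two-finger parallel gripper is mounted at the origin on the work surface. World frame = base frame: x ahead of the robot, y to its left, z up, the work surface at z = 0. Lengths are in m, angles in rad, forces in N, time in s.
With the tool pointing down it reaches from about 0.425 to 0.95 m from the base axis. Payload 4.7 kg.
Tool frame: the origin (TCP) lies on the mounting face of the last link; the fingertips stand bot.tip_extent ahead of it and the grasp point (between the pads) lies 164 mm ahead of it (bot.tip_extent is the distance from the TCP to the fingertips, in m); z points along the fingers, y is the line along which they close (so a half turn about z gives the same grasp; the last joint's range is limited). The gripper opens to 87 mm and grips with 3 to 60 N. Pads are 19 mm wide; open, the fingers measure 117 mm over their backs; the gripper's body (75 mm by 190 mm) begins 51 mm behind the grasp point.
Start: joints at [1.077, 0.469, -0.049, 1.532, 0.024, 1.141, -0.082], TCP at [0.303, -0.603, 0.405] pointing down, gripper open.
Joint ranges: [-2.59, 2.59], [-0.33, 1.99], [-1.39, 1.29], [0.1, 2.45], [-1.04, 4.18], [0.21, 1.99], [-2.66, 2.66]. Speed limits (rad/s): [2.57, 2.57, 3.14, 3.14, 3.14, 3.14, 3.14].

### API

Orientations are given as a unit quaternion [x, y, z, w].
In Python, from cell import get_state, grab_frame, camera_params, bot gives the robot as it stands. The module is installed in compiled form; this text tells all that it offers.
- The arm moves only by the shell command python3 -m crank 'ROWS' [FORCE]. ROWS is JSON, a list of rows, each a list of 5 numbers: the opening, from 0 (shut) to 1 (fully open), then the shift along the world's x, y, z normalised to -1 to 1, where 1 is 25 mm, then the turn about the world's z normalised to -1 to 1, where 1 is 6 degrees. In form: [[hand, dx, dy, dz, twist], ...]. A call has 1 to 12 rows; each row shifts and turns the commanded pose from where the row before left it; what a row does not reach is not made up. A row lasts 1/8 s, in which the tool goes at most 62.5 mm and 10.7 degrees, less where a joint would pass 70% of its speed; a pose out of reach is approached as far as the arm can. A call with a number of a shift or a turn outside -1 to 1 is refused whole. A call with a gripper value outside its range is refused whole. The fingers move at their own pace and stop on an object; FORCE is the grip in N (left out, the last holds). Time passes only in rows, so rows that do not move let the fingers close. It gives the time, the measured TCP pose, the force, the opening and the grip force at its end, in the units of the state.
- get_state(): the state, without advancing time (a new reading comes with each control period).
- grab_frame(name): name is "scene" or "side" or "wrist"; returns the picture (400x640x3 uint8, red, green, blue); there is no depth.
- camera_params(name): a dict with "K" (3x3 intrinsics, pixels), "rvec" (rotation vector, rad) and "tvec" (3), from world to camera coordinates, as OpenCV has them; the wrist camera has in their place "T_tool_cam" (4x4, takes a point from camera to tool coordinates, whose origin is the TCP and whose axes are the flange's). Camera axes: x right, y down, z forward; pixel columns grow to the right and rows downward; lengths in m; the calibration is good to about 2 mm. A picture is of the moment at which its call begins: read the wrist's pose just before it. camera_params takes no time and is no camera call.
- bot.close_job(): hands the job in; it is judged then, once.
The state is a dict: "t": time; "q": joint angles; "qd": joint speeds; "joint_efforts": joint torques, N m; "tcp_pos": TCP position; "orientation": TCP orientation; "contact_force": force on the tool from outside, world axes, zero at the start; "torque": the same for the moment, N m; "finger_gap": finger opening in m; "grasp_force": force on a finger pad.
Only numpy, scipy, OpenCV 4.12 (cv2) and the standard library are available. Lean on these libraries where they do the work, as an engineer would, in place of code of your own. Each camera call takes 0.05 s, during which the arm holds its last target. There are 200 camera calls.

## Working session

There is one attempt and no reset: what is moved stays moved. The work goes in short steps, Python scripts to look and compute and a shell command to move; the robot and the scene stay as the last step left them, time stands still between calls to the robot, and variables do not carry over. Pictures are saved under pics/ and viewed, at most 10 in all, crops included, and the job is handed in when it is done.

```bash
mkdir -p pics; python3 - <<'E'
from cell import *
import cv2
s=get_state(); print(s); print(bot.tip_extent)
for n in("scene","side"):
    im=grab_frame(n); cv2.imwrite(f"pics/{n}0.png",im[:,:,::-1]); p=camera_params(n)
    print(n,p)
print(camera_params("wrist"))
im=grab_frame("wrist");cv2.imwrite("pics/wrist0.png",im[:,:,::-1])
E
```

```text
{'t': 0.0, 'q': array([ 1.0770834 ,  0.46948775, -0.04863847,  1.53373273,  0.02408204,
        1.14098172, -0.08230845]), 'qd': array([ 0.00104765,  0.0013163 ,  0.00149583,  0.00106383, -0.00092656,
       -0.00155295,  0.00189915]), 'joint_efforts': array([-8.28781140e-05, -5.07976735e+01, -8.11541243e-02, -2.36156952e+01,
       -6.15470437e-02,  3.78813548e-02,  1.67833668e-04]), 'tcp_pos': array([ 0.30250331, -0.60314106,  0.40365155]), 'orientation': array([ 9.73108081e-01,  2.30346776e-01, -2.52085028e-04, -9.80497795e-04]), 'contact_force': array([-0.5262718 ,  0.48668929, -0.10916313]), 'torque': array([-0.01265354,  0.02251526,  0.003936  ]), 'grasp_force': 0.0, 'finger_gap': 0.0869745187401555}
0.1822
scene {'K': array([[421.29530375,   0.        , 321.5911449 ],
       [  0.        , 421.29530375, 194.43215215],
       [  0.        ,   0.        ,   1.        ]]), 'rvec': array([ 1.61918841,  2.0264199 , -0.75219577]), 'tvec': array([ 0.10539485, -0.3274334 ,  1.56244508])}
side {'K': array([[424.27200683,   0.        , 326.72418418],
       [  0.        , 424.27200683, 200.01457096],
       [  0.        ,   0.        ,   1.        ]]), 'rvec': array([ 2.22346145, -0.19786764,  0.08856885]), 'tvec': array([-0.52347335,  0.13498907,  1.27195704])}
{'K': array([[289.09942389,   0.        , 321.60692301],
       [  0.        , 289.09942389, 196.86871172],
       [  0.        ,   0.        ,   1.        ]]), 'T_tool_cam': array([[ 3.13202748e-04, -9.60914259e-01, -2.76845964e-01,
         7.49616016e-02],
       [ 9.99999824e-01,  4.40625340e-04, -3.98057021e-04,
        -1.07077782e-03],
       [ 5.04484014e-04, -2.76845791e-01,  9.60914228e-01,
         2.08367696e-02],
       [ 0.00000000e+00,  0.00000000e+00,  0.00000000e+00,
         1.00000000e+00]])}
```

View pics/scene0.png

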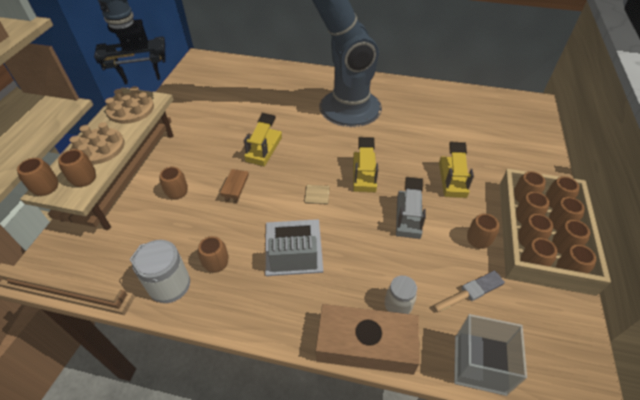

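View pics/side0.png

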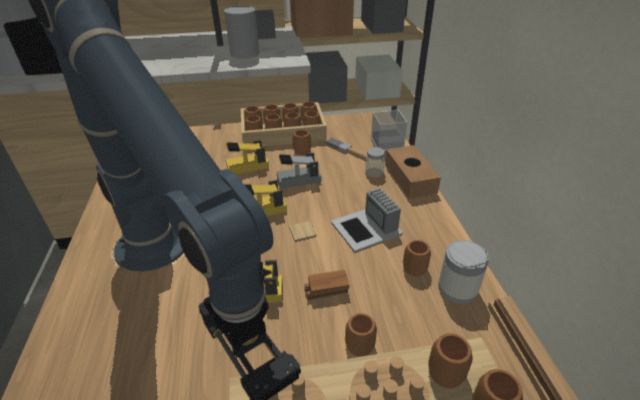

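The scene view shows the following:
- The board on its laths is at (234,185), a brown oblong raised on two strips. The square pale tile at (317,194) is flat, so it isn't the board.
- The lamp is at (294,246).
- The control is the grey one at (411,205). The similar ones at (263,140), (366,165) and (457,168) are yellow, so they're out.
- The cups are at (174,182), (212,254) and (483,231). The jar is at (402,293) and the brush at (470,290).

I'll work out rough positions, then look from the wrist.

```bash
cat > h.py <<'E'
import numpy as np, cv2
from cell import *
from scipy.spatial.transform import Rotation as R
def cam(n,s=None):
    p=camera_params(n)
    if n=="wrist":
        s=s or get_state(); T=np.eye(4); T[:3,:3]=R.from_quat(s["orientation"]).as_matrix(); T[:3,3]=s["tcp_pos"]
        T=T@p["T_tool_cam"]; return p["K"],T[:3,:3].T,-T[:3,:3].T@T[:3,3]
    return p["K"],cv2.Rodrigues(p["rvec"])[0],p["tvec"]
def ray(c,u,v,z):
    K,Rm,t=c; o=-Rm.T@t; d=Rm.T@np.linalg.solve(K,[u,v,1.]); return o+d*(z-o[2])/d[2]
def proj(c,P):
    K,Rm,t=c; q=(np.atleast_2d(P)@Rm.T+t)@K.T; return q[:,:2]/q[:,2:]
def snap(name,f):
    s=get_state(); c=cam(name,s); im=grab_frame(name)[:,:,::-1]; cv2.imwrite("pics/"+f,im); np.savez("pics/"+f+".npz",K=c[0],R=c[1],t=c[2]); return im
def load(f):
    d=np.load("pics/"+f+".npz"); return d["K"],d["R"],d["t"]
E
python3 - <<'E'
from h import *
c=cam("scene")
for n,u,v,z in[("board",234,183,.043),("tile",317,194,.008),("ctl",411,210,.06),("pad",293,232,.011),("lampbase",294,246,.05),("cupa",174,190,.0),("cupb",212,262,0),("cupc",483,238,0),("jar",402,300,0),("yel",366,165,.05),("yel2",263,140,.05)]: print(n,ray(c,u,v,z).round(3))
s=get_state();print(R.from_quat(s["orientation"]).as_matrix().round(3))
im=cv2.imread("pics/scene0.png")
a=cv2.resize(im[150:220,190:290],None,fx=6,fy=6,interpolation=2)[:, :600]
E
```

```text
board [ 0.496 -0.263  0.043]
tile [ 0.454 -0.02   0.008]
ctl [0.497 0.257 0.06 ]
pad [ 0.607 -0.053  0.011]
lampbase [ 0.677 -0.029  0.05 ]
cupa [ 0.528 -0.452  0.   ]
cupb [ 0.742 -0.24   0.   ]
cupc [0.502 0.467 0.   ]
jar [0.741 0.265 0.   ]
yel [0.341 0.108 0.05 ]
yel2 [ 0.302 -0.235  0.05 ]
[[ 0.894  0.448 -0.001]
 [ 0.448 -0.894  0.001]
 [-0.    -0.002 -1.   ]]
```

```bash
python3 -m crank '[[1,0.6,1,0,0],[1,0.6,1,0,0],[1,0.6,1,0,0],[1,0.6,1,0,0],[1,0.6,1,0,0],[1,0.6,1,0,0],[1,0.6,1,0,0],[1,0.6,1,0,0],[1,0.6,1,0,0],[1,0.6,1,0,0],[1,0.6,1,0,0],[1,0.6,1,0,0]]'
python3 - <<'E'
from h import *
im=snap("wrist","w1.png"); cv2.imwrite("pics/w1b.png",cv2.resize(im,None,fx=1.25,fy=1.25,interpolation=2))
E
```

```text
t: 1.65
tcp_pos: [0.4829, -0.3025, 0.4045]
orientation: [0.973, 0.23, -0.0, -0.0]
contact_force: [0.7, 0.4, 0.4]
finger_gap: 0.0875
grasp_force: 0.0
```

View pics/w1b.png

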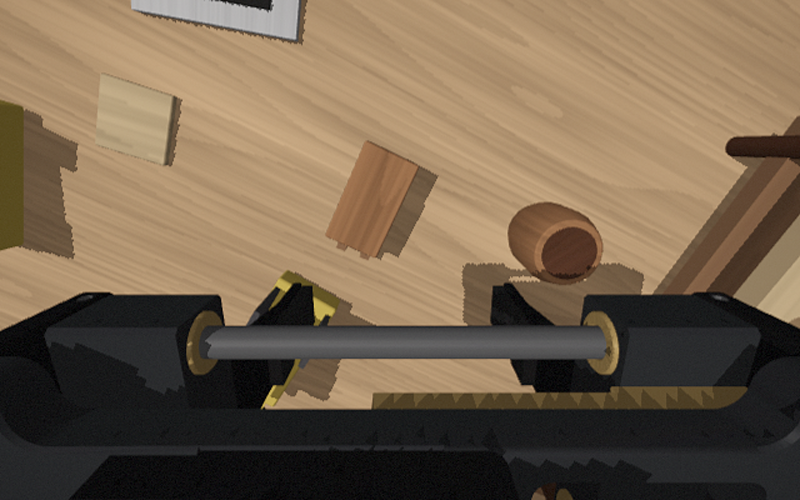

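The board's top face has corners at (370,141), (418,165), (372,258) and (326,235) in the 1.25x picture. The lath ends show at its lower end, and the tile and lamp plate are at the upper left.

```bash
python3 - <<'E'
from h import *
c=load("w1.png")
P=np.array([ray(c,u/1.25,v/1.25,.043) for u,v in[(370,141),(418,165),(372,258),(326,235)]])
print(P.round(4),P.mean(0).round(4))
for i in range(4):
    d=P[(i+1)%4]-P[i]; print(np.linalg.norm(d).round(4),np.degrees(np.arctan2(d[1],d[0])).round(1))
c2=cam("scene");print(proj(c2,P).round(1))
s=get_state();m=R.from_quat(s["orientation"]).as_matrix();print(s["tcp_pos"],np.degrees(np.arctan2(m[1,0],m[0,0])))
E
```

```text
[[ 0.537  -0.2414  0.043 ]
 [ 0.5376 -0.29    0.043 ]
 [ 0.4372 -0.2907  0.043 ]
 [ 0.4383 -0.2406  0.043 ]] [ 0.4875 -0.2657  0.043 ]
0.0486 -89.3
0.1004 -179.6
0.0501 88.7
0.0986 -0.5
[[236.  194.5]
 [220.2 191.8]
 [232.2 167.8]
 [247.6 170.7]]
[ 0.48531886 -0.29823358  0.40459954] 26.9925304618744
```

```bash
python3 -m crank '[[1,-0.4,0.25,-0.6,-0.9],[1,-0.4,0.25,-0.7,-0.9],[1,-0.4,0.25,-0.7,-0.9],[1,-0.4,0.25,-0.7,-0.9],[1,-0.4,0.25,-0.7,-0.9],[1,0,0,-0.6,0],[1,0,0,0,0]]'
python3 - <<'E'
from h import *
im=snap("wrist","w2.png"); cv2.imwrite("pics/w2b.png",cv2.resize(im,None,fx=1.25,fy=1.25,interpolation=2))
E
```

```text
t: 2.58
tcp_pos: [0.4326, -0.2722, 0.3038]
orientation: [1.0, -0.002, -0.001, -0.0]
contact_force: [0.6, 0.3, -0.2]
finger_gap: 0.087
grasp_force: 0.0
```

View pics/w2b.png

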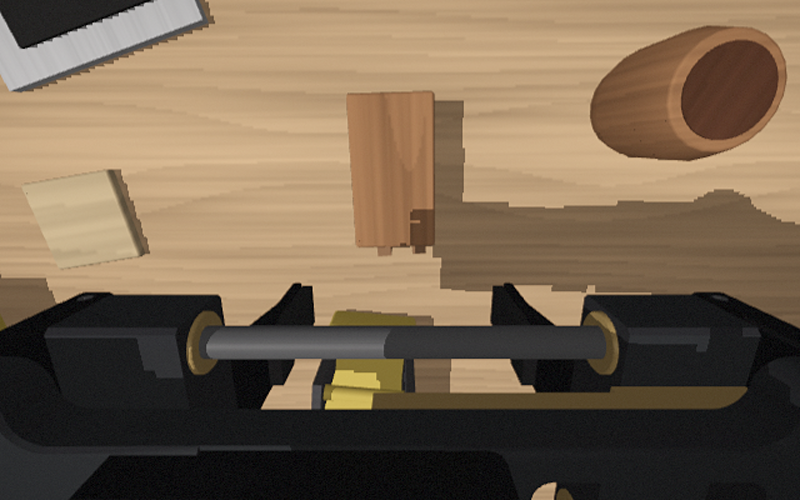

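The board's top corners are at (347,93), (433,91), (434,247) and (356,246). The lath stubs are below it, the cup is at the right and the lamp plate is at the upper left.

```bash
python3 - <<'E'
from h import *
c=load("w2.png")
P=np.array([ray(c,u/1.25,v/1.25,.043) for u,v in[(347,93),(433,91),(434,247),(356,246)]])
print(P.round(4),P.mean(0).round(4))
for i in range(4):
    d=P[(i+1)%4]-P[i]; print(np.linalg.norm(d).round(4),np.degrees(np.arctan2(d[1],d[0])).round(1))
d=ray(c,210/1.25,18/1.25,.008)-ray(c,12/1.25,91/1.25,.008);print(ray(c,12/1.25,91/1.25,.008),d)
s=get_state();m=R.from_quat(s["orientation"]).as_matrix();print(s["tcp_pos"],np.degrees(np.arctan2(m[1,0],m[0,0])))
E
```

```text
[[ 0.5358 -0.238   0.043 ]
 [ 0.5367 -0.2909  0.043 ]
 [ 0.4368 -0.2935  0.043 ]
 [ 0.4378 -0.2396  0.043 ]] [ 0.4868 -0.2655  0.043 ]
0.0529 -89.0
0.0999 -178.5
0.0539 89.0
0.0981 0.9
[0.54247942 0.00317095 0.008     ] [ 0.04456235 -0.1466319   0.        ]
[ 0.43302134 -0.27242038  0.30458066] -0.3042262065569243
```

```bash
python3 -m crank '[[1,0.4,0.1,-0.5,0.25],[1,0.35,0.1,-0.75,0],[1,0,0,-0.8,0],[1,0,0,-0.8,0],[1,0,0,-0.7,0],[1,0,0,-0.5,0],[1,0,0,-0.2,0],[1,0,0,0,0],[0.4,0,0,0,0],[0.4,0,0,0,0],[0.4,0,0,0,0],[0.4,0,0,0,0]]' 3
python3 -m crank '[[0.4,0,0,0,0],[0.4,0,0,0,0]]' 3
python3 -c "
from h import *
s=get_state();print(s['tcp_pos'],s['finger_gap'],s['contact_force'])"
```

```text
t: 4.12
tcp_pos: [0.4514, -0.2672, 0.1987]
orientation: [1.0, 0.01, 0.0, 0.0]
contact_force: [-0.5, 1.4, 1.2]
finger_gap: 0.0547
grasp_force: 2.5
t: 4.38
tcp_pos: [0.4514, -0.2672, 0.1987]
orientation: [1.0, 0.01, 0.0, 0.0]
contact_force: [0.2, 0.9, 2.1]
finger_gap: 0.0548
grasp_force: 3.0
[ 0.45138978 -0.26718202  0.19873029] 0.054836790462825136 [0.24771065 0.88127906 2.10160506]
```

```bash
python3 -m crank '[[0.4,0.1,0.44,0.44,0],[0.4,0,-0.44,0,0]]' 3 >/dev/null; python3 -m crank '[[0.4,0.1,0,0.43,0],[0.4,0.2,0,0.4,0],[0.4,0.23,0,0.39,0],[0.4,0.3,0,0.34,0],[0.4,0.32,0,0.31,0],[0.4,0.37,0,0.25,0],[0.4,0.39,0,0.22,0],[0.4,0,0,0,0]]' 3
python3 - <<'E'
from h import *
a=snap("wrist","w3.png");b=snap("side","s3.png")
p=proj(cam("side"),[get_state()["tcp_pos"]-[0,0,.16]])[0].astype(int);print(p)
b=cv2.resize(b[max(p[1]-60,0):p[1]+60,p[0]-80:p[0]+80],(480,360))
a=cv2.resize(a[:300],(480,225));cv2.imwrite("pics/c3.png",np.vstack([a,b]))
E
```

```text
t: 5.62
tcp_pos: [0.5027, -0.2669, 0.2684]
orientation: [1.0, 0.01, 0.001, 0.0]
contact_force: [-0.3, 0.1, -1.1]
finger_gap: 0.0552
grasp_force: 3.0
[333 261]
```

View pics/c3.png

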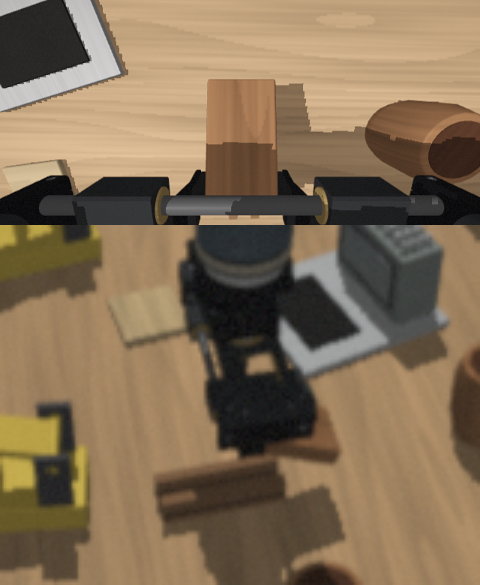

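The wrist picture shows the board still in the fingers, with its far end at about row 107 (full scale). From its apparent width I estimate it has drooped about 33°. I'll shake it vertically so gravity turns it further, and track the far edge in the wrist image.

```bash
cat > droop.py <<'E'
from h import *
from scipy.optimize import brentq
im=snap("wrist","tmp.png"); K=camera_params("wrist")["K"];T=camera_params("wrist")["T_tool_cam"]
# board colour differs from the table: far edge in col 300-340
g=cv2.GaussianBlur(im,(1,5),0).astype(float)[:,305:338].mean(1)
d=np.abs(g[4:]-g[:-4]).sum(1)[:250]; top=[(int(i)+2,int(d[i])) for i in np.argsort(-d)[:40] if d[i]==d[max(0,i-6):i+7].max()]
print("edges",top)
def row(a,h=.086,o=.009): # tool x ahead, z down ; upper-face far corner
    p=np.array([h*np.cos(a)+o*np.sin(a),0,.164+h*np.sin(a)-o*np.cos(a),1]); q=K@(np.linalg.inv(T)@p)[:3]; return q[1]/q[2]
print({a:int(row(np.radians(a))) for a in range(0,95,10)})
E
python3 droop.py; python3 -m crank '[[0.4,0,0,1,0],[0.4,0,0,1,0],[0.4,0,0,-1,0],[0.4,0,0,1,0],[0.4,0,0,-1,0],[0.4,0,0,1,0],[0.4,0,0,-1,0],[0.4,0,0,1,0],[0.4,0,0,-1,0],[0.4,0,0,1,0],[0.4,0,0,0,0]]' 3; python3 droop.py
```

```text
edges [(105, 172), (190, 132), (89, 39), (74, 32), (44, 22), (26, 22), (11, 18), (55, 17), (64, 17)]
{0: 86, 10: 88, 20: 95, 30: 105, 40: 118, 50: 132, 60: 147, 70: 163, 80: 179, 90: 196}
t: 7.15
tcp_pos: [0.5019, -0.2675, 0.3191]
orientation: [1.0, 0.01, 0.001, 0.001]
contact_force: [-0.4, -0.4, -1.5]
finger_gap: 0.0552
grasp_force: 3.0
edges [(155, 187), (173, 80), (95, 36), (136, 36), (2, 36), (83, 31), (105, 26), (59, 24), (44, 22)]
{0: 86, 10: 88, 20: 95, 30: 105, 40: 118, 50: 132, 60: 147, 70: 163, 80: 179, 90: 196}
```

```bash
python3 -m crank '[[0.4,0,0,1,0],[0.4,0,0,-1,0],[0.4,0,0,1,0],[0.4,0,0,-1,0],[0.4,0,0,1,0],[0.4,0,0,-1,0],[0.4,0,0,1,0],[0.4,0,0,-1,0],[0.4,0,0,1,0],[0.4,0,0,-1,0],[0.4,0,0,1,0],[0.4,0,0,0,0]]' 3; python3 droop.py
```

```text
t: 8.7
tcp_pos: [0.5019, -0.2674, 0.3436]
orientation: [1.0, 0.01, 0.001, 0.001]
contact_force: [0.4, 0.0, -1.7]
finger_gap: 0.0548
grasp_force: 3.0
edges [(152, 180), (180, 92), (11, 40), (134, 36), (96, 34), (85, 31), (106, 25), (171, 24), (63, 23), (50, 23)]
{0: 86, 10: 88, 20: 95, 30: 105, 40: 118, 50: 132, 60: 147, 70: 163, 80: 179, 90: 196}
```

```bash
python3 -m crank '[[0.4,1,0.8,0,0],[0.4,-0.8,0.8,0,0],[0.4,1,0.8,0,0],[0.4,-0.8,0.8,0,0.5],[0.4,1,0.8,0,0.5],[0.4,-0.8,0.8,0,0.5],[0.4,1,0.8,0,0.4],[0.4,-0.8,0.8,0,0.4],[0.4,1,0.8,0,0.3],[0.4,-0.4,0.4,0,0],[0.4,0.6,0,0,0],[0.4,0,0,0,0]]' 3; python3 droop.py
python3 - <<'E'
from h import *
im=snap("wrist","w4.png"); cv2.imwrite("pics/w4b.png",cv2.resize(im,None,fx=1.25,fy=1.25,interpolation=2))
E
```

```text
t: 10.25
tcp_pos: [0.5523, -0.0778, 0.3427]
orientation: [0.989, 0.145, 0.0, 0.0]
contact_force: [-0.5, 0.9, -1.8]
finger_gap: 0.0552
grasp_force: 3.0
edges [(152, 424), (93, 421), (194, 273), (75, 191), (31, 168), (55, 151), (170, 74), (16, 72)]
{0: 86, 10: 88, 20: 95, 30: 106, 40: 118, 50: 132, 60: 147, 70: 163, 80: 179, 90: 196}
```

View pics/w4b.png

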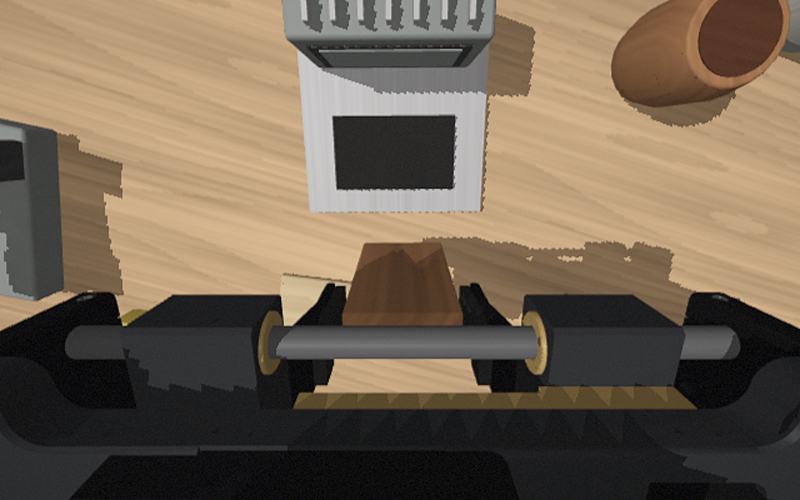

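The board now hangs vertically, with its lower edge at row 194 (about 90°). The pad corners are at (332,116), (455,115), (454,189) and (336,189), and the plate's front corners at (310,212) and (483,211).

```bash
python3 - <<'E'
from h import *
c=load("w4.png")
def pts(l,z): return np.array([ray(c,u/1.25,v/1.25,z) for u,v in l])
def rep(P):
    print(P.round(4),P.mean(0).round(4))
    for i in range(len(P)):
        d=P[(i+1)%len(P)]-P[i]; print(np.linalg.norm(d).round(4),np.degrees(np.arctan2(d[1],d[0])).round(1))
rep(pts([(332,116),(455,115),(454,189),(336,189)],.011)); rep(pts([(310,212),(483,211)],.008))
s=get_state();m=R.from_quat(s["orientation"]).as_matrix();print(s["tcp_pos"],np.degrees(np.arctan2(m[1,0],m[0,0])))
a=m@np.array([0,0,1]);print(a)
# bottom edge of the board, hanging
print(pts([(365,243),(441,243)],s["tcp_pos"][2]-.164-.086))
E
```

```text
[[ 0.6261  0.0046  0.011 ]
 [ 0.6555 -0.0907  0.011 ]
 [ 0.5988 -0.1093  0.011 ]
 [ 0.5698 -0.0126  0.011 ]] [ 0.6125 -0.052   0.011 ]
0.0997 -72.9
0.0597 -161.8
0.101 106.7
0.0589 16.9
[[ 0.5431  0.005   0.008 ]
 [ 0.5876 -0.1405  0.008 ]] [ 0.5654 -0.0678  0.008 ]
0.1522 -73.0
0.1522 107.0
[ 0.55154384 -0.07792087  0.34271735] 16.65436325032261
[-5.17546093e-04 -3.58786968e-04 -9.99999802e-01]
[[ 0.55488628 -0.05061095  0.09271735]
 [ 0.56924526 -0.09853219  0.09271735]]
```

```bash
python3 -m crank '[[0.4,0.4,0.15,0,0.05],[0.4,0.5,0.2,0,0],[0.4,0.5,0.25,0,0],[0.4,0.5,0.2,0,0],[0.4,0.4,0.15,-0.3,0],[0.4,0.14,0.09,-0.5,0],[0.4,0,0,-0.6,0],[0.4,0,0,-0.6,0],[0.4,0,0,-0.5,0],[0.4,0,0,-0.4,0],[0.4,0,0,0,0]]' 3
python3 -m crank '[[0.4,0,0,-0.1,0],[0.4,0,0,-0.1,0],[0.4,0,0,0,0]]' 3
python3 droop.py
```

```text
t: 11.72
tcp_pos: [0.6125, -0.0512, 0.27]
orientation: [0.989, 0.148, -0.0, -0.0]
contact_force: [-0.9, -0.5, -0.9]
finger_gap: 0.0553
grasp_force: 3.0
t: 12.1
tcp_pos: [0.613, -0.0511, 0.2662]
orientation: [0.989, 0.148, 0.001, 0.0]
contact_force: [1.3, 0.6, 4.7]
finger_gap: 0.0553
grasp_force: 3.0
edges [(171, 410), (150, 190), (132, 174), (28, 86), (200, 73), (47, 61)]
{0: 86, 10: 88, 20: 95, 30: 106, 40: 118, 50: 132, 60: 147, 70: 163, 80: 179, 90: 196}
```

```bash
python3 -m crank '[[0.4,0,0,-0.05,0],[0.4,0,0,0,0]]' 3
python3 - <<'E'
from h import *
a=snap("wrist","w5.png")[60:260,160:480];b=snap("side","s5.png")[170:270,300:460]
cv2.imwrite("pics/c5.png",np.vstack([cv2.resize(a,(480,300)),cv2.resize(b,(480,300))]))
E
```

```text
t: 12.4
tcp_pos: [0.6126, -0.0512, 0.2643]
orientation: [0.989, 0.148, 0.0, 0.0]
contact_force: [0.8, -0.7, 5.0]
finger_gap: 0.0549
grasp_force: 3.0
```

View pics/c5.png

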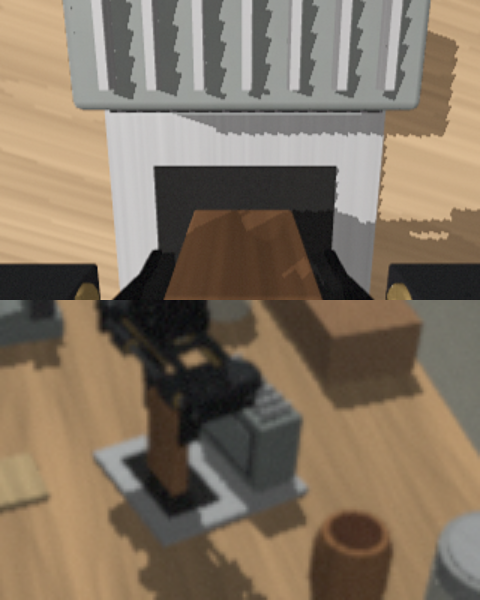

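Both views show the board upright in the middle of the pad with its foot edge at row 200. I'll check the lean numerically before releasing.

```bash
python3 - <<'E'
from h import *
c=load("w5.png"); s=get_state(); y=np.radians(17)
P=np.array([ray(c,160+u/1.5,200,.011) for u in(193,292)]); print(P, np.linalg.norm(P[1]-P[0]))
for q,n in((P.mean(0)-s["tcp_pos"],"foot edge-tcp"),(P.mean(0)-[.6125,-.052,0],"foot-pad")): print(n,q[0]*np.cos(y)+q[1]*np.sin(y),-q[0]*np.sin(y)+q[1]*np.cos(y))
E
```

```text
[[ 0.60915529 -0.02240998  0.011     ]
 [ 0.62540154 -0.07538793  0.011     ]] 0.055413025951135036
foot edge-tcp 0.005113535856682771 0.0009014054797334575
foot-pad 0.005476277496914298 0.0015684720857867718
```

```bash
python3 -m crank '[[0.4,0,0,0.08,0],[0.4,0,0,0,0],[0.66,0,0,0,0],[0.68,0,0,0,0],[0.75,0,0,0,0],[1,0,0,0,0],[1,0,0,0,0],[1,0,0,0.3,0],[1,0,0,0.6,0],[1,0,0,1,0],[1,0,0,1,0],[1,0,0,1,0]]' 3
python3 -m crank '[[1,0,0,1,0],[1,0,0,1,0],[1,0,0,0,0],[1,0,0,0,0]]' 3
python3 - <<'E'
from h import *
a=snap("wrist","w6.png");b=snap("side","s6.png")[150:275,290:490]
cv2.imwrite("pics/c6.png",np.vstack([a[:260],cv2.resize(b,(640,340))[:340]]))
E
```

```text
t: 14.0
tcp_pos: [0.6126, -0.0511, 0.366]
orientation: [0.989, 0.148, 0.001, 0.0]
contact_force: [-0.1, 0.5, 0.2]
finger_gap: 0.0869
grasp_force: 0.0
t: 14.5
tcp_pos: [0.6122, -0.0511, 0.4136]
orientation: [0.989, 0.148, -0.0, 0.0]
contact_force: [0.4, 0.1, -0.6]
finger_gap: 0.087
grasp_force: 0.0
```

View pics/c6.png

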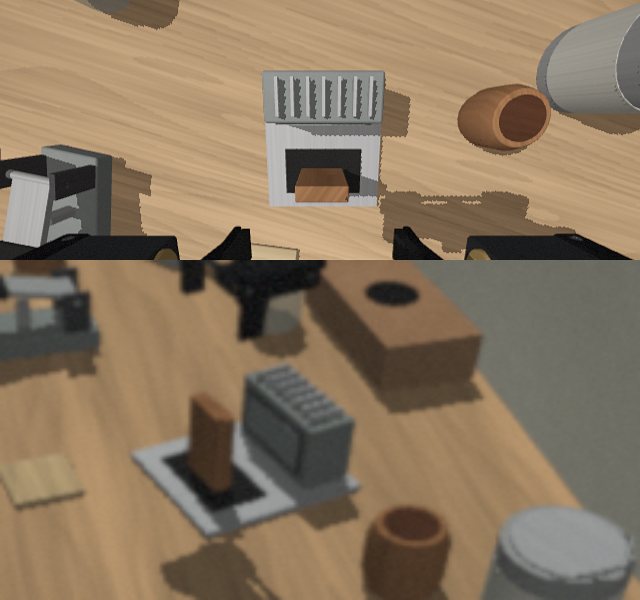

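The board stands alone near the middle of the pad with a wide face to the window. Now to the control, closing the fingers on the way.

```bash
python3 - <<'E'
from h import *
c=load("w6.png"); y=np.radians(17)
P=np.array([ray(c,u,v,.111) for u,v in[(297,184),(347,184),(348,201),(296,201)]]); print(P.round(3)); q=P.mean(0)-[.6125,-.052,0]
print(q[0]*np.cos(y)+q[1]*np.sin(y),-q[0]*np.sin(y)+q[1]*np.cos(y))
E
python3 -m crank '[[0,-0.5,0.9,0,0],[0,-0.6,1,0,0],[0,-0.6,1,0,0],[0,-0.6,1,0,0],[0,-0.6,1,0,0],[0,-0.6,1,0,0],[0,-0.6,1,0,0],[0,-0.6,1,0,0],[0,-0.6,1,0,0],[0,-0.6,1,0,0],[0,-0.5,0.8,0,0],[0,0,0,0,0]]' 20
python3 - <<'E'
from h import *
im=snap("wrist","w7.png"); cv2.imwrite("pics/w7b.png",cv2.resize(im,None,fx=1.25,fy=1.25,interpolation=2))
E
```

```text
[[ 0.611 -0.025  0.111]
 [ 0.626 -0.072  0.111]
 [ 0.609 -0.079  0.111]
 [ 0.594 -0.028  0.111]]
-0.002028753628262755 0.001509380824687677
t: 16.1
tcp_pos: [0.4515, 0.2178, 0.4132]
orientation: [0.989, 0.15, -0.001, -0.0]
contact_force: [-1.1, -0.1, 0.1]
finger_gap: 0.0003
grasp_force: 0.0
```

View pics/w7b.png

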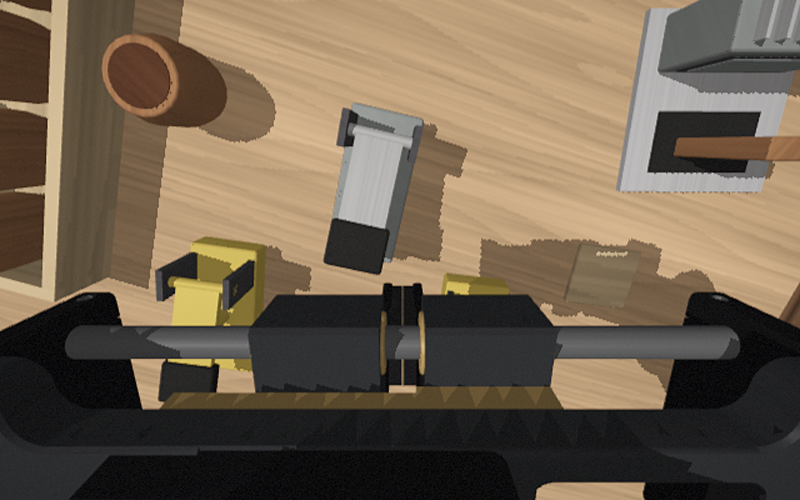

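The grey control's cap is the dark top with corners (333,219), (391,232), (382,273) and (324,263). The hinge is near (380,130).

```bash
python3 - <<'E'
from h import *
c=load("w7.png")
P=np.array([ray(c,u/1.25,v/1.25,.102) for u,v in[(333,219),(391,232),(382,273),(324,263)]]);print(P.round(4),P.mean(0).round(4))
for i in range(4):
    d=P[(i+1)%4]-P[i]; print(np.linalg.norm(d).round(4),np.degrees(np.arctan2(d[1],d[0])).round(1))
h=ray(c,383/1.25,133/1.25,.08); d=h-P.mean(0);print("hinge",h,np.hypot(*d[:2]),np.degrees(np.arctan2(d[1],d[0])))
s=get_state();m=R.from_quat(s["orientation"]).as_matrix();print(s["tcp_pos"],(P.mean(0)-s["tcp_pos"])/.025)
E
```

```text
[[0.4476 0.2768 0.102 ]
 [0.4512 0.2283 0.102 ]
 [0.4144 0.2253 0.102 ]
 [0.4084 0.2748 0.102 ]] [0.4304 0.2513 0.102 ]
0.0486 -85.7
0.037 -175.2
0.0499 96.9
0.0392 3.0
hinge [0.52428098 0.25798332 0.08      ] 0.09415290152396291 4.07217090034865
[0.45240122 0.21645629 0.41319314] [ -0.88141782   1.39363828 -12.44772566]
```

```bash
python3 -m crank '[[0,-0.3,0.5,-0.5,-0.7],[0,-0.3,0.5,-0.5,-0.8],[0,-0.28,0.4,-0.5,-0.7],[0,0,0,-0.7,0],[0,0,0,-0.7,0],[0,0,0,-0.7,0],[0,0,0,-0.5,0],[0,0,0,-0.4,0],[0,0,0,-0.2,0],[0,0,0,0,0]]' 20
python3 -m crank '[[0,0,0,-0.2,0],[0,0,0,-0.2,0],[0,0,0,0,0]]'
```

```text
t: 17.4
tcp_pos: [0.4307, 0.2513, 0.2962]
orientation: [0.999, 0.033, -0.0, 0.0]
contact_force: [0.1, 0.2, -0.1]
finger_gap: -0.0001
grasp_force: 0.0
t: 17.77
tcp_pos: [0.4306, 0.2515, 0.2862]
orientation: [0.999, 0.034, 0.0, -0.0]
contact_force: [-0.3, 0.1, 1.4]
finger_gap: 0.0002
grasp_force: 0.8
```

```bash
python3 -m crank '[[0,0,0,-0.15,0],[0,0,0,-0.15,0],[0,0,0,-0.15,0],[0,0,0,0,0]]'
python3 -m crank '[[0,0,0,-0.15,0],[0,0,0,-0.15,0],[0,0,0,-0.1,0],[0,0,0,0,0],[0,0,0,0,0]]'
```

```text
t: 18.27
tcp_pos: [0.4303, 0.2515, 0.2747]
orientation: [0.999, 0.034, -0.0, 0.0]
contact_force: [-2.5, -0.2, 3.5]
finger_gap: 0.0004
grasp_force: 1.8
t: 18.9
tcp_pos: [0.43, 0.2515, 0.2648]
orientation: [0.999, 0.034, -0.001, 0.0]
contact_force: [-4.0, -0.0, 5.8]
finger_gap: 0.0005
grasp_force: 3.0
```

```bash
python3 -m crank '[[0,0,0,0,0],[0,0,0,0,0],[0,0,0,0,0],[0,0,0,0,0],[0,0,0,0,0],[0,0,0,0,0]]'
python3 - <<'E'
from h import *
b=snap("side","s8.png")[130:280,240:440]; a=snap("scene","sc8.png")[150:300,240:440]
cv2.imwrite("pics/c8.png",np.hstack([cv2.resize(b,(400,300)),cv2.resize(a,(400,300))]))
E
```

```text
t: 19.65
tcp_pos: [0.43, 0.2515, 0.2649]
orientation: [0.999, 0.034, -0.001, 0.0]
contact_force: [-4.6, -0.4, 5.8]
finger_gap: 0.0004
grasp_force: 3.0
```

View pics/c8.png

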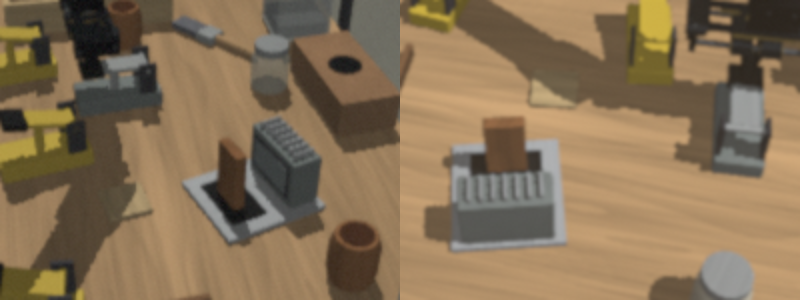

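The board stands at (230,175) in the left half, facing the window. The fingers hold the grey paddle level at (95,80) with about 5.8 N, against about 6 N expected at level. Handing in.

```bash
python3 -c "
from cell import bot; print(bot.close_job())"
```

```text
the job is handed in; nothing more can be done
None
```

I handed the job in at about 20 s: the board was standing by itself near the middle of the pad with a wide face to the window, and the fingers were holding the grey paddle about level at roughly 5.8 N; no verdict was returned.

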